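Draw the picture home into its frame and bolt it in

ROBOT

A 7-joint arm with a two-finger parallel gripper is mounted at the origin on the work surface. World frame = base frame: x ahead of the robot, y to its left, z up, the work surface at z = 0. Lengths are in m, angles in rad, forces in N, time in s.
With the tool pointing down it reaches from about 0.4 to 0.925 m from the base axis. Payload 5.6 kg.
Tool frame: the origin (TCP) lies at the centre of the arm's flange, where the gripper is bolted on; the fingertips stand 173 mm ahead of it and the grasp point (between the pads) lies 155 mm ahead of it (ctrl.finger_overhang is the distance from the TCP to the fingertips, in m); z points along the fingers, y is the line along which they close (so a half turn about z gives the same grasp; the last joint's range is limited). The gripper opens to 85 mm and grips with 20 to 120 N. Pads are 22 mm wide; open, the fingers measure 114 mm over their backs; the gripper's body (76 mm by 85 mm) begins 54 mm behind the grasp point. The pads swing forward as they close: fully open they stand 13 mm farther back than shut.
Start: joints at [-1.144, 0.468, -0.012, 1.603, 0.006, 1.071, -0.056], TCP at [0.294, 0.58, 0.405] pointing down, gripper open.
Joint ranges: [-2.53, 2.53], [-0.31, 2.02], [-1.57, 1.55], [0.28, 2.44], [-1.29, 4.43], [0.15, 1.84], [-2.92, 2.92]. Speed limits (rad/s): [2.57, 2.57, 3.14, 3.14, 3.14, 3.14, 3.14].

INTERFACE

Orientations are given as a rotation vector (axis times angle).
In Python, from station import ctrl gives the robot as it stands. Calls block until the motion is done:
- ctrl.movep(position, orientation): joint-space move of the TCP to a pose.
- ctrl.move_linear(position, ori=None, speed=0.15, contact_N=None): straight line of the TCP; ori=None keeps the orientation; speed is the mean speed in m/s. With contact_N (N) it stops when the force on the tool has changed by that much, and returns True; else False.
- ctrl.goto_joints(angles): joint-space move.
- ctrl.command_gripper(opening): finger opening in m; the grip force is fixed at half the most; returns when the fingers have stopped.
- ctrl.pause(seconds).
- ctrl.ik(position, orientation): joint angles nearest the present ones, or None.
- ctrl.sense(): the state.
- ctrl.camera(name): name is "scene" or "side" or "wrist"; returns a dict with "img" (480x640x3 uint8, blue, green, red), "fovy" (degrees; the focal length in pixels is half the picture's height over the tangent of half this angle, whatever the lens; pixels are square), "cx", "cy" (the principal point, pixels), "extrinsics" (4x4, takes a point from camera to world coordinates). Camera axes: x right, y up, looking along -z (the intrinsics and any distortion apply to the point x, -y, -z); pixel columns grow to the right and rows downward; lengths in m; the calibration is good to about 2 mm. A picture is of the moment at which its call begins. There is no depth.
A pose or a line that the arm cannot do raises ctrl.Unreachable and nothing moves.
- ctrl.close_job(): hands the job in; it is judged then, once.
The state is a dict: "time": time; "joint_positions": joint angles; "dq": joint speeds; "joint_efforts": joint torques, N m; "ee_pos": TCP position; "ee_rot": TCP orientation; "wrist_force": force on the tool from outside, world axes, zero at the start; "torque": the same for the moment, N m; "opening": finger opening in m; "grip_force": force on a finger pad.
Only numpy, scipy, OpenCV 4.12 (cv2) and the standard library are available. Lean on these libraries where they do the work, as an engineer would, in place of code of your own. Each camera call takes 0.05 s, during which the arm holds its last target. There are 200 camera calls.

TASK

A glazed picture pack lies half under the low roofed shelf on the framing board. Press gently on top of it and draw it towards you until it sits fully home against the near rail of the gold frame, then slide the bolt with the red knob fully across behind it and let go. Too hard a press cracks the glass, so go by feel, keep the pack flat on the board, and leave the crockery, tape and screwdriver where they are.

Things in the scene. Friction and masses are not known exactly. Their poses are not given: they have to be found in the camera images.
- frame: Fixed plywood board, 390 x 400 mm, 14 mm thick, carrying an empty gold picture frame. Origin: centre of the frame's pocket, at table height; x away from the robot, y left, z up. Board: x -110 to 280 mm, y +-200 mm. Pocket floor = board top, 14 mm above the table; pocket x +-80 mm, y +-67 mm. Side rails 22 mm wide, tops 26 mm above the table, guide the pack; the far side is open.
- stop (a point): Middle of the near gold rail's inner face, on its top edge, 28 mm above the table: the stop, at x = -80 mm in the frame's axes. The pack's near edge rests against this face when fully home.
- roof_edge (a point): Middle of the near top edge of the low wooden roofed shelf on the board, 42 mm above the table, at x = 115 mm in the frame's axes. The roof (underside 36 mm above the table) runs from here 151 mm away from the robot, 158 mm wide; sides and back are closed. The pocket floor runs on level under it.
- pack_center (a point): Centre (half-way up) of the picture pack, a smooth rigid plate 160 mm (x) by 130 mm (y) by 6 mm thick: dark edge, cream mount, still life. Lies flat on the board between the side rails, axes along the frame's, rear part under the roof; its top is 3 mm above this point, 20 mm above the table. Fully home this point is at x = 0 in the frame's axes; it starts 70 to 110 mm farther out (+x).
- pack: The same pack; origin at the centre of its underside. Glass, print and backing taped together, about 0.4 kg. No edge can be gripped: draw it by pressing on its top. On the board its friction is about 0.2, well below a fingertip's on it, so a steady press of 5 to 12 N carries it along; more than 22 N cracks the glass. Nothing gives: land at under 10 mm/s; 1 mm too low presses hard.
- bolt (a joint): Steel sliding bolt at the left (+y) of the frame's far, open side, in m: 0 = drawn back, 0.036 = fully across. Slides along the frame's -y behind the far edge of a pack that is fully home (2.5 mm to spare); if the pack is not home its end strikes the pack. Stays where left; about 2 N to slide; starts at 0 to 0.006.
- bolt_knob (a point): Red upright knob on the bolt, a cylinder 12 mm in diameter and 34 mm high; this point is half-way up; foot 21 mm, top 55 mm above the table. At bolt 0 it is at x = 89.5, y = 140 mm in the frame's axes and moves with the bolt. Around it is only bare board and the flat bolt bar (14 mm wide, top 21 mm above the table, reaching 47 mm to the +y side of the knob).
- tape: A yellow ring-shaped tape roll, 60 mm across, 18 mm high, lying on the plywood board on the robot's right of the frame. Origin at the centre of its underside; leave it alone.
- screwdriver: An orange-handled screwdriver, 150 mm long, lying on the plywood board on the robot's right of the roofed shelf. Origin at the centre of its underside; leave it alone.
- dish: A small blue dish, 76 mm across and 24 mm high, standing on the roof of the shelf, its rim 66 mm above the table. Origin at the centre of its underside; leave it alone.
- plates: A stack of white plates, 157 mm across and 56 mm high, on the table. Origin at the centre of its underside; leave it alone.
- sugar_bowl: A white lidded sugar bowl, 92 mm across and 90 mm high, on the table. Origin at the centre of its underside; leave it alone.
- mug: A blue mug, 82 mm across and 92 mm high, on the table. Origin at the centre of its underside; leave it alone.
Mind the look-alikes: they are no part of the job. What is meant by the pack is not orange, and is the larger of those in its own colour.

How it is judged:
By the outcome, as a careful person would: the job done as asked, in the order asked, and still so for the second after the job is handed in, with the robot touching nothing.
It also fails if it takes over 58 s, if anything falls off the work surface, if the arm or the gripper's body presses on something with over 40 N, if the wrist force passes 120 N, or if a joint passes its speed limit or range.

## Working session

There is one attempt and no reset: what is moved stays moved. The work goes in short steps, each a Python script; the robot and the scene stay as the last script left them, time stands still between calls to the robot, and variables do not carry over. Pictures are saved under pics/ and viewed, at most 10 in all, crops included, and the job is handed in when it is done.

```bash
ls; mkdir -p pics
python3 - <<'E'
from station import ctrl
import cv2
for n in ("scene","side"):
    c=ctrl.camera(n); cv2.imwrite(f"pics/{n}0.png",c["img"]); print(n,c.keys(),c["fovy"],c["cx"],c["cy"],c["extrinsics"].round(3).tolist(),{k:v for k,v in c.items() if k not in("img","extrinsics")})
s=ctrl.sense(); print(s["time"],s["ee_rot"],s["wrist_force"],ctrl.finger_overhang)
E
```

```text
pics
scene dict_keys(['img', 'fovy', 'cx', 'cy', 'extrinsics']) 57.257678900657766 322.53576380630614 239.65541172591472 [[0.69, -0.532, 0.491, 1.066], [0.724, 0.5, -0.476, -0.541], [0.008, 0.684, 0.73, 0.896], [0.0, 0.0, 0.0, 1.0]] {'fovy': 57.257678900657766, 'cx': 322.53576380630614, 'cy': 239.65541172591472}
side dict_keys(['img', 'fovy', 'cx', 'cy', 'extrinsics']) 42.06786125907988 310.6869271900973 229.14076781625354 [[0.902, 0.342, -0.263, 0.131], [-0.431, 0.697, -0.572, -0.843], [-0.012, 0.63, 0.777, 1.203], [0.0, 0.0, 0.0, 1.0]] {'fovy': 42.06786125907988, 'cx': 310.6869271900973, 'cy': 229.14076781625354}
0.1 [-7.31173086e-01 -3.05503648e+00  2.48266819e-03] [ 0.66822103  0.07870705 -0.31352882] 0.1734
```

View pics/scene0.png

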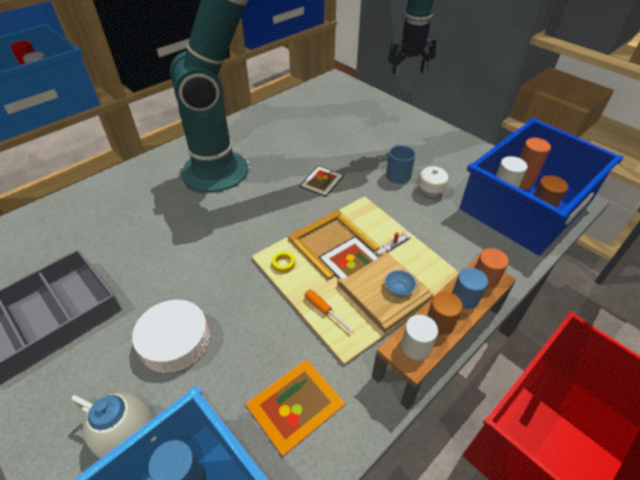

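View pics/side0.png

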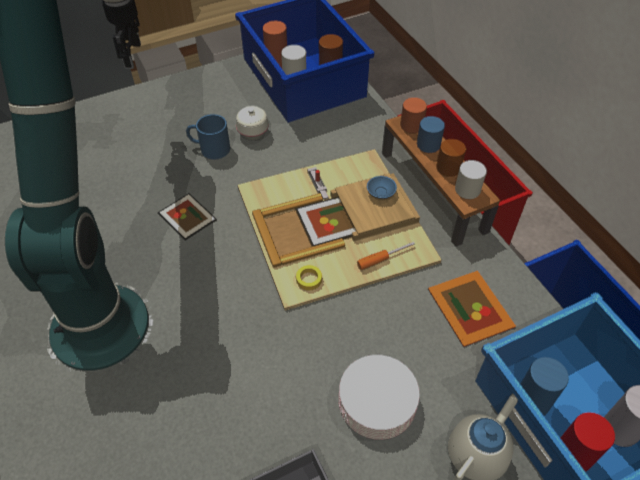

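Pack candidates in the side view are the orange-edged picture (475,307), a small cream one on the table (187,215), and a cream one in the gold frame, half under the roof (327,220). The third fits: it isn't orange, it's the larger of the cream ones, and it lies under the roof. I'll confirm it in an enlarged crop.

Run:
```python
import cv2
a=cv2.imread("pics/side0.png")[140:310,230:450]; cv2.imwrite("pics/side_c.png",cv2.resize(a,None,fx=3.5,fy=3.5,interpolation=cv2.INTER_CUBIC))
a=cv2.imread("pics/scene0.png")[190:365,245:465]; cv2.imwrite("pics/scene_c.png",cv2.resize(a,None,fx=3.4,fy=3.4,interpolation=cv2.INTER_CUBIC))
```

```text
(no output)
```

View pics/side_c.png

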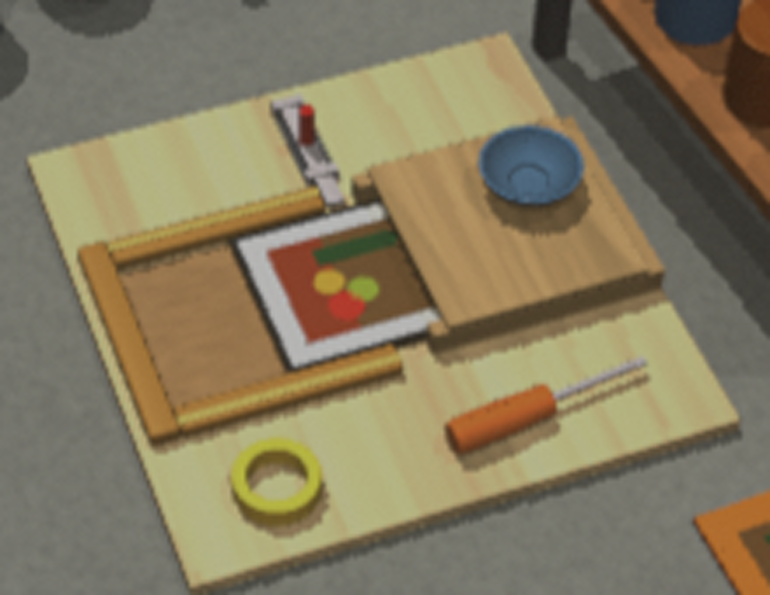

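View pics/scene_c.png

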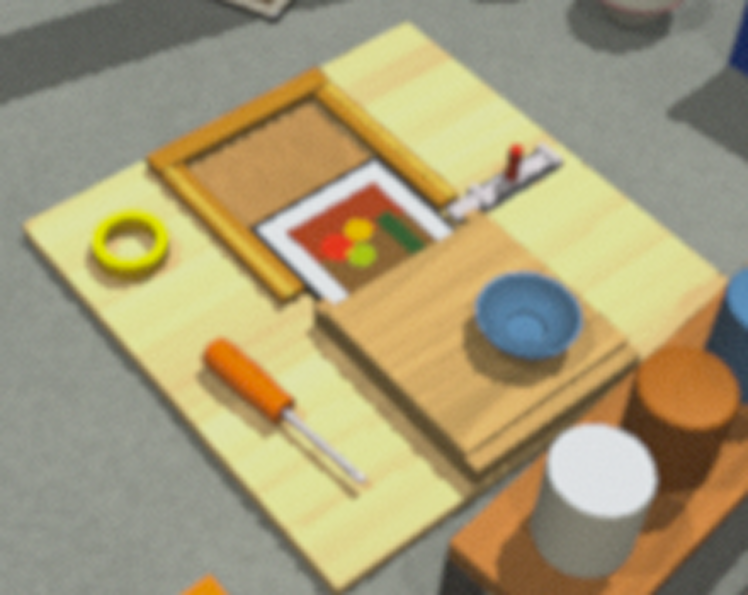

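Confirmed: the cream-mounted pack lies between the gold rails, its near edge at about (237,240)–(290,368) in the side crop. The red knob is at (307,120). Next I fit the board pose.

```bash
cat > h.py <<'E'
import numpy as np
from station import ctrl
from scipy.optimize import least_squares
from scipy.spatial.transform import Rotation as R
def proj(P,c):
    P=np.atleast_2d(P); E=c["extrinsics"]; q=(P-E[:3,3])@E[:3,:3]
    f=240/np.tan(np.radians(c["fovy"])/2)
    return np.c_[c["cx"]+f*q[:,0]/-q[:,2], c["cy"]-f*q[:,1]/-q[:,2]]
def w(p,F):  # frame mm -> world m ; F=(x,y,yaw)
    p=np.atleast_2d(p)/1000.; c,s=np.cos(F[2]),np.sin(F[2])
    return np.c_[F[0]+c*p[:,0]-s*p[:,1],F[1]+s*p[:,0]+c*p[:,1],p[:,2]]
E
python3 - <<'E'
from h import *
cs,cd=ctrl.camera("scene"),ctrl.camera("side")
def pts(d,b): return np.array([[-110,200,14],[280,200,14],[280,-200,14],[-110,-200,14],[115,79,42],[115,-79,42],[d-80,65,20],[d-80,-65,20],[89.5,140-b,55]])
sd=np.array([[28,157],[507,35],[738,425],[192,582],[370,170],[440,335],[237,240],[290,368],[307,106]])/3.5+[230,140]
sc=np.array([[410,22],[725,275],[338,585],[25,228],[480,215],[318,315],[378,160],[255,230],[516,148]])/3.4+[245,190]
def res(v):
    P=w(pts(v[3],v[4]),v[:3]); return np.r_[proj(P,cs)-sc,proj(P,cd)-sd].ravel()
r=least_squares(res,[.7,.1,0,90,3],x_scale=[.01,.01,.01,1,1],loss="soft_l1")
print(r.x.round(4).tolist()); print(res(r.x).reshape(-1,2).round(1).tolist())
F=r.x[:3]; print("stop",w([-80,0,28],F),"knob",w([89.5,140-r.x[4],38],F),"packedge",w([r.x[3]-80,0,20],F))
np.save("F.npy",r.x)
E
```

```text
[0.5144, 0.0422, -0.1122, 90.2417, 2.4213]
[[-1.3, -0.8], [6.1, 5.6], [-1.6, 1.2], [-2.0, -1.9], [0.5, -1.4], [0.7, -1.9], [-0.2, -0.5], [-1.8, 0.4], [0.1, -0.6], [-0.4, -0.6], [0.8, -1.0], [1.2, -1.1], [-1.0, 1.6], [-0.9, -1.0], [2.4, -2.2], [-0.2, -0.8], [1.8, 1.4], [-0.1, 0.5]]
stop [[0.43492139 0.05113839 0.028     ]] knob [[0.61876533 0.16886506 0.038     ]] packedge [[0.52459521 0.04103011 0.02      ]]
```

```bash
cat >> h.py <<'E'
def ori(F): # tool y along frame y, z down
    c,s=np.cos(F[2]),np.sin(F[2]); y=np.array([-s,c,0]); z=np.array([0,0,-1.])
    return R.from_matrix(np.c_[np.cross(y,z),y,z]).as_rotvec()
def tip(p,F): return w(p,F)[0]+[0,0,ctrl.finger_overhang]
E
python3 - <<'E'
from h import *; import cv2
F=np.load("F.npy")[:3]
ctrl.movep(tip([20,20,230],F),ori(F)); ctrl.command_gripper(0.0)
c=ctrl.camera("wrist"); cv2.imwrite("pics/w1.png",c["img"]); s=ctrl.sense(); print(s["time"],s["wrist_force"],s["opening"],s["ee_pos"],c["extrinsics"].round(3).tolist(),c["fovy"])
P=np.load("F.npy"); print(proj(w([[-80,0,28],[P[3]-80,65,20],[P[3]-80,-65,20],[115,79,42],[115,-79,42],[89.5,140-P[4],55]],F),c).round())
E
```

```text
3.075 [0.13238531 0.08993901 0.40126065] 0.00011500366412283698 [0.53652793 0.05979964 0.40339569] [[0.113, -0.958, -0.262, 0.471], [0.994, 0.108, 0.031, 0.067], [-0.001, -0.264, 0.965, 0.372], [0.0, 0.0, 0.0, 1.0]] 64.89078434119199
[[299.  98.]
 [370. 201.]
 [232. 201.]
 [384. 314.]
 [219. 314.]
 [452. 295.]]
```

View pics/w1.png

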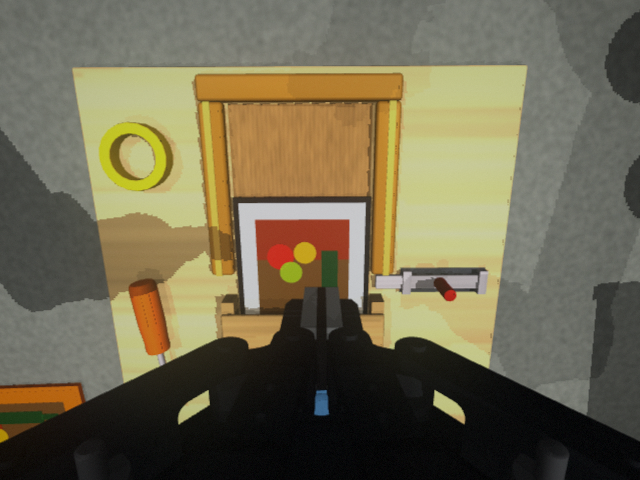

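The wrist view shows the pack's near edge at row ~197 (cols 236–372), the rail's inner edge at row ~101, the roof edge at row ~316, and the knob top at (450,295). That puts the fit about 2–3 mm off, so I refit with this view.

Run:
```python
from h import *
c=ctrl.camera("wrist")
def pts(d,b): return np.array([[-110,200,14],[-110,-200,14],[-80,0,28],[d-80,65,20],[d-80,-65,20],[115,-79,42],[89.5,140-b,55],[-80,67,26],[-80,-67,26]])
px=np.array([[526,66],[74,68],[300,101],[372,197],[236,197],[222,316],[450,295],[375,101],[226,101]])
res=lambda v:(proj(w(pts(v[3],v[4]),v[:3]),c)-px).ravel()
r=least_squares(res,np.load("F.npy"),x_scale=[.01,.01,.01,1,1],loss="soft_l1")
print(r.x.round(4).tolist(),res(r.x).reshape(-1,2).round(1).tolist())
np.save("F2.npy",r.x)
```

```text
[0.517, 0.0441, -0.1074, 83.7208, 6.7463] [[4.6, -1.3], [-1.9, -0.5], [0.8, 0.1], [0.5, -0.3], [-2.4, 0.4], [-0.4, 0.6], [0.0, 1.3], [3.7, -0.1], [-2.7, 0.8]]
```

Run:
```python
from h import *
F=np.load("F2.npy")[:3]; o=ori(F)
ctrl.move_linear(tip([75,0,60],F),ori=o,speed=.2)
ctrl.move_linear(tip([75,0,28],F),speed=.05); ctrl.pause(.2)
s0=ctrl.sense()
hit=ctrl.move_linear(tip([75,0,16],F),speed=.004,contact_N=5); 
for i in range(3):
    s=ctrl.sense(); print(hit,s["time"],(s["wrist_force"]-s0["wrist_force"]).round(2),s["ee_pos"].round(5) if hasattr(s["ee_pos"],"round") else s["ee_pos"], s["ee_pos"][2]-ctrl.finger_overhang); ctrl.pause(.1)
np.save("s0.npy",s0["wrist_force"])
```

```text
True 7.0333 [ 0.71 -0.25  5.43] [0.59166 0.03604 0.19357] 0.020172016235234014
True 7.1333 [-0.46 -0.38  6.69] [0.59165 0.03606 0.19355] 0.02014927566519059
True 7.2333 [-0.4  -0.2   4.98] [0.59164 0.03606 0.19353] 0.020132620586812033
```

```bash
cat >> h.py <<'E'
def force(F,n=4):
    f=[]
    for _ in range(n): f.append(ctrl.sense()["wrist_force"]); ctrl.pause(.02)
    f=np.mean(f,0)-np.load("s0.npy"); c,s=np.cos(F[2]),np.sin(F[2])
    return np.array([c*f[0]+s*f[1],-s*f[0]+c*f[1],f[2]])
def inframe(F):
    p=np.array(ctrl.sense()["ee_pos"])-[F[0],F[1],0]; c,s=np.cos(F[2]),np.sin(F[2])
    return np.array([c*p[0]+s*p[1],-s*p[0]+c*p[1],p[2]-ctrl.finger_overhang])*1000
def draw(F,z,xs,step,speed,want=8.,fstop=99):
    x,y,_=inframe(F)
    while x>xs:
        x=max(x-step,xs)
        hit=ctrl.move_linear(tip([x,y,z],F),speed=speed,contact_N=9)
        f=force(F); q=inframe(F); print(hit,round(x,1),q.round(2),f.round(1),"z",round(z,3))
        if hit or f[2]<2 or f[2]>16 or abs(f[0])>fstop: break
        z+=np.clip(.02*(f[2]-want),-.06,.06)
    return z
E
python3 - <<'E'
from h import *
F=np.load("F2.npy")[:3]
z=inframe(F)[2]; f=force(F); print(f,z)
z=draw(F,z,55,5,.02); print(z,ctrl.sense()["time"])
E
```

```text
[-0.02280008 -0.42838479  6.00119896] 20.14130761171612
False 70.0 [ 6.979e+01 -5.000e-02  2.013e+01] [0.3 0.  3.2] z 20.141
False 65.0 [6.503e+01 2.000e-02 2.015e+01] [ 1.2 -0.1  3.1] z 20.081
False 60.0 [59.95 -0.   20.13] [ 1.9 -0.6  4.2] z 20.021
False 55.0 [55.07  0.   20.13] [ 2.3 -0.1  4.6] z 19.961
False 55 [5.508e+01 3.000e-02 2.012e+01] [ 2.2 -0.5  5.7] z 19.901
19.855384141215684 9.5667
```

Run:
```python
from h import *; import cv2
F=np.load("F2.npy")[:3]
z=draw(F,19.83,35,7,.025); print(z,ctrl.sense()["time"])
c=ctrl.camera("wrist"); cv2.imwrite("pics/w2.png",c["img"])
d=np.load("F2.npy")[3]
for dx in (0,-40): print(proj(w([[d-80+dx,65,20],[d-80+dx,-65,20],[-80,0,28]],F),c).round())
```

```text
False 48.1 [4.806e+01 4.000e-02 2.014e+01] [ 3.6 -0.5  6.2] z 19.83
False 41.1 [40.88  0.07 20.12] [3.6 0.1 6.8] z 19.794
False 35 [34.77  0.08 20.11] [ 3.5 -0.3  6.8] z 19.769
19.744576912567283 11.0167
[[490. 233.]
 [155. 233.]
 [323. -24.]]
[[503. 125.]
 [142. 125.]
 [323. -24.]]
```

View pics/w2.png

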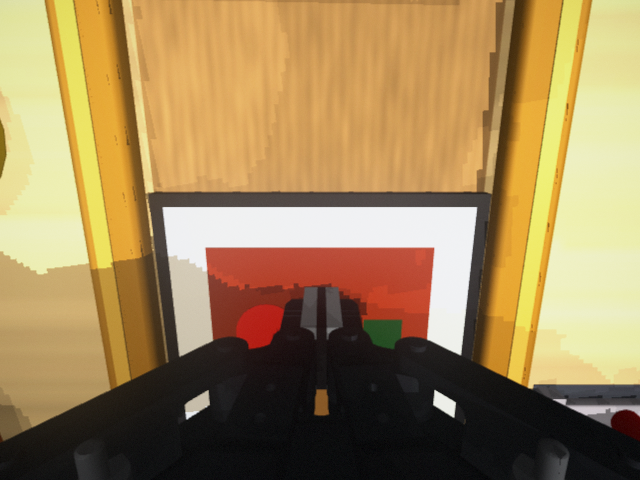

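The pack's near edge is at row ~193, so it has moved about 15 mm and slipped early on while the press was light. It lies flat. I'll press at about 10 N and track the edge row automatically.

```bash
cat >> h.py <<'E'
import cv2
def edge(F): # pack near edge in frame mm, from wrist view
    c=ctrl.camera("wrist"); g=cv2.cvtColor(c["img"],cv2.COLOR_BGR2GRAY)[:,200:440].mean(1)
    r=int(np.argmax(np.diff(g[100:300])))+100   # dark->cream, 8px below the edge
    e=[proj(w([x,0,20],F),c)[0,1] for x in (-100,60)]
    xs=np.linspace(-100,60,321); rows=proj(w(np.c_[xs,0*xs,0*xs+20],F),c)[:,1]
    return r, xs[np.argmin(abs(rows-r))]
E
python3 - <<'E'
from h import *
F=np.load("F2.npy")[:3]; print(edge(F)); z=19.66
for xs in (25,12,0):
    z=draw(F,z,xs,6.5,.025,want=10); print(edge(F),inframe(F)[0])
print(z,ctrl.sense()["time"])
E
```

```text
(206, np.float64(-7.0))
False 28.3 [28.17  0.14 20.1 ] [ 4.3 -0.6  7.7] z 19.66
False 25 [25.04  0.14 20.09] [ 4.  -0.3  7.4] z 19.613
(206, np.float64(-16.5)) 25.04835563987238
False 18.5 [18.57  0.16 20.09] [ 3.7 -0.5  8. ] z 19.561
False 12.0 [12.14  0.19 20.08] [ 4.4 -0.3  8. ] z 19.521
False 12 [12.13  0.18 20.09] [4.1 0.1 8.7] z 19.481
(206, np.float64(-29.5)) 12.124936278947398
False 5.6 [ 5.81  0.26 20.09] [ 4.4 -0.8  8.5] z 19.455
False 0 [ 0.24  0.3  20.09] [ 4.6 -0.7  8.7] z 19.425
(206, np.float64(-41.0)) 0.25846885339833947
19.399072697044446 14.2833
```

Run:
```python
from h import *
F=np.load("F2.npy")[:3]; z=19.39
z=draw(F,z,-26,6.5,.025,want=10); print(edge(F),inframe(F)[0])
z=draw(F,z,-44,1.5,.01,want=10,fstop=6.3); print(edge(F),inframe(F)[0])
print(z,ctrl.sense()["time"])
```

```text
False -6.2 [-5.96  0.38 20.07] [ 4.3 -0.3  8.7] z 19.39
False -12.7 [-12.41   0.37  20.07] [ 4.7 -0.6  9.1] z 19.364
False -19.2 [-18.85   0.39  20.07] [4.7 0.  9.5] z 19.347
False -25.7 [-25.33   0.4   20.08] [ 4.7 -0.4  9.4] z 19.337
False -26 [-25.44   0.39  20.07] [ 5.1 -0.2  8.6] z 19.325
(206, np.float64(-66.5)) -25.439121175317528
False -26.9 [-26.22   0.46  20.08] [ 5.8 -0.2  8.2] z 19.298
False -28.4 [-27.65   0.48  20.08] [ 6.  -0.2  8. ] z 19.262
False -29.9 [-29.09   0.48  20.07] [ 5.6 -0.1  8.6] z 19.222
False -31.4 [-30.55   0.51  20.05] [ 5.8 -0.1  8.9] z 19.195
False -32.9 [-32.     0.52  20.08] [ 6.1 -0.5  9. ] z 19.173
False -34.4 [-33.47   0.52  20.07] [5.8 0.1 8.8] z 19.154
False -35.9 [-34.95   0.52  20.06] [ 5.9 -0.5  9.1] z 19.13
False -37.4 [-36.16   0.5   20.06] [ 6.9 -0.1  8.2] z 19.113
(209, np.float64(-76.0)) -36.163582644594115
19.113090314722147 19.475
```

Run:
```python
from h import *
F=np.load("F2.npy")[:3]
z=draw(F,19.06,-42,1.5,.01,want=10.5); print(edge(F),inframe(F)[0])
c=ctrl.camera("wrist"); cv2.imwrite("pics/w3.png",c["img"]); print(z,ctrl.sense()["time"])
```

```text
False -37.7 [-36.23   0.57  20.07] [ 7.1 -0.8  8. ] z 19.06
False -39.2 [-37.58   0.59  20.07] [ 7.5 -0.6  8.1] z 19.01
False -40.7 [-38.99   0.61  20.07] [ 7.8 -0.1  7.9] z 18.963
False -42 [-40.21   0.61  20.05] [ 7.9 -0.1  8.2] z 18.911
(219, np.float64(-75.5)) -40.22792196937312
18.864306145766506 20.975
```

View pics/w3.png

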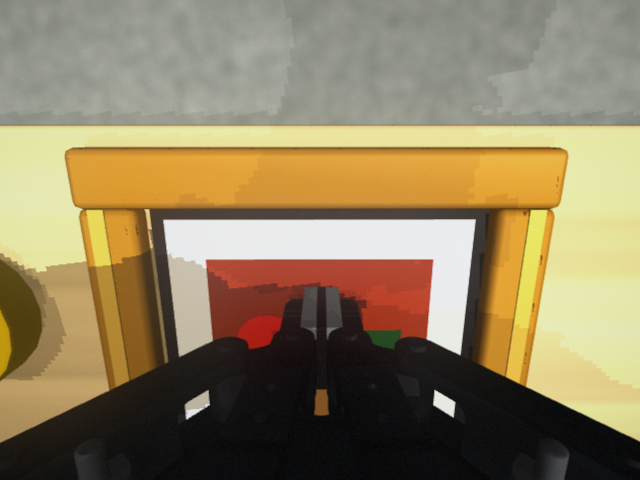

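The pack is home: the finger slid 4 mm with the pack still, and the mount edge held at about -75.5 mm against the rail (rail inner edge at row ~210). On to the bolt.

Run:
```python
from h import *
F=np.load("F2.npy")[:3]
x,y,z=inframe(F)
ctrl.move_linear(tip([x,y,30],F),speed=.03); ctrl.move_linear(tip([x,y,100],F),speed=.15)
ctrl.move_linear(tip([89.5,170,100],F),speed=.2)
h=ctrl.move_linear(tip([89.5,170,36],F),speed=.05,contact_N=5); ctrl.pause(.2)
np.save("s0.npy",ctrl.sense()["wrist_force"])
print(h,inframe(F).round(1))
h=ctrl.move_linear(tip([89.5,140,36],F),speed=.02,contact_N=6); print(h,inframe(F).round(1),force(F).round(1))
y=140
while not h and y>112:
    y-=4; h=ctrl.move_linear(tip([89.5,y,36],F),speed=.015,contact_N=6); f=force(F); print(h,inframe(F).round(1),f.round(1))
    if f[1]>8: break
c=ctrl.camera("wrist"); cv2.imwrite("pics/w4.png",c["img"]); print(ctrl.sense()["time"])
```

```text
False [ 89.6 170.1  36.2]
False [ 89.5 140.   36. ] [-1.2  3.1 -0.6]
False [ 89.5 135.6  36. ] [-0.7  1.9 -0.1]
False [ 89.5 131.8  36. ] [-1.1  2.  -0.1]
False [ 89.5 127.7  36. ] [-0.8  2.4  0.1]
False [ 89.5 123.7  36. ] [-1.   2.6 -0.4]
True [ 89.1 122.3  35.6] [-1.   2.7  0.5]
29.0167
```

View pics/w4.png

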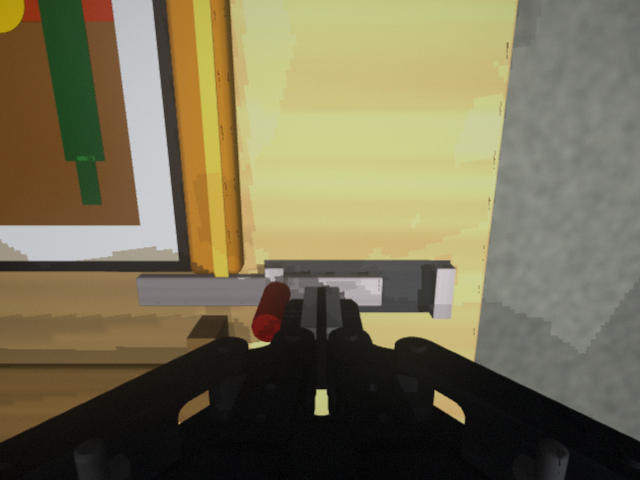

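The bolt bar lies behind the pack's far edge (row ~265–305, tip at col 137), with the knob against the guide. One more firm push will confirm it's on the end stop, then I release.

Run:
```python
from h import *
F=np.load("F2.npy")[:3]
h=ctrl.move_linear(tip([89.5,118,36],F),speed=.008,contact_N=12); print(h,inframe(F).round(1),force(F).round(1))
ctrl.move_linear(tip([89.5,135,36],F),speed=.05); ctrl.move_linear(tip([89.5,140,120],F),speed=.15)
ctrl.move_linear(tip([20,20,230],F),speed=.25)
c=ctrl.camera("wrist"); cv2.imwrite("pics/w5.png",c["img"])
for b in (30,36): print(proj(w([89.5,140-b,55],F),c).round(1))
print(ctrl.sense()["time"])
```

```text
False [ 89.  121.2  35.7] [ 0.6 10.  -3.7]
[[419.7 296.5]]
[[413.  296.5]]
31.9167
```

View pics/w5.png

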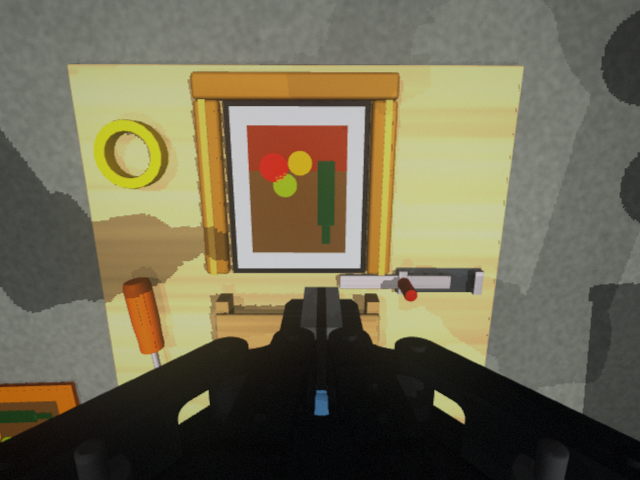

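The pack is home against the near rail (row ~100). The bolt is across behind it, with the knob top at (411,296) against a predicted 413 for full travel, and it held at 10 N on the stop. Nothing else has moved and the robot is clear.

```bash
python3 -c "
from station import ctrl
print(ctrl.close_job())"
```

```text
the job is handed in; nothing more can be done
None
```

The pack is home against the near rail, the bolt is fully across behind it, and I handed the job in at about 32 s with the arm clear and no press reading above 10 N.

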